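# Put the red thread back in the push-latch thread box

### The job

Put the red spool of thread away in the thread box: press the lid's front edge to release the push latch so that the lid springs up, stand the red spool upright in the empty bay, then swing the lid down and press it again until the latch has caught and holds it shut. The latch needs only a light push, so never bear on the lid with more than about 15 N, and leave the navy spool, the wax tin and the brush where they are.

Things in the scene. Friction and masses are not known exactly. Their poses are not given: they have to be found in the camera images.
- thread_box: walnut tray screwed to the bench, 150 (x) x 220 (y) x 65 mm high, walls and floor 6 mm; origin at the centre of its underside, x from the front (robot side) to the hinge at the back, y to the left, z up. A divider 50 mm high at y = +27.5 mm parts off the left bay with two stored spools; the right bay (y -104 to +25, x -69 to +69 mm) is empty but for the latch housing at its front
- empty_bay (a point): point on the floor of the empty bay (6 mm above the bench) where the middle of the spool's underside belongs; anywhere within about 25 mm of it is fine
- lid (a joint): lid angle about the hinge, rad: 0 to 0.01 when latched shut, up to 0.09 below that while pressed, 1.75 when sprung fully open. Its springs push up at the pad with about 3.5 N when shut and 1 N when open; let go, the damped lid swings open by itself within about 3 s
- lid_hinge (a point): middle of the lid's hinge axis, at the back of the box, 75 mm behind its centre and 79 mm above the bench; it does not move. The axis is the box's y. The underside of the lid lies in the plane of the axis; the lid is 7 mm thick
- press_pad (a point): middle of the tan thumb pad on the lid's upper face, 15 mm from the front edge, 143 mm from the hinge axis; it moves with the lid, and its z axis is square to the lid, outwards
- lid_edge (a point): middle of the lid's free front edge, 158 mm from the hinge axis; the lid is 230 mm wide, navy blue with a clear window, and has a 14 mm skirt round front and sides; a white latch tongue, 14 mm wide, sticks out 26 mm from its inner face 130 mm from the hinge
- red_spool_mid (a point): centre of the red thread spool, half-way up: upright cylinder 40 mm in diameter and 55 mm high with pale wooden ends, about 90 g, standing on the bench; z along its axis
- navy_spool: navy blue spool of the same size, to be left alone; origin at the centre of its underside
- wax_tin: round brass tin 72 mm in diameter, 30 mm high, to be left alone; origin at the centre of its underside
- brush: shoe brush lying bristles down, 130 x 46 x 42 mm, to be left alone; origin at the centre of its underside, x along it
- latch (a point): top centre of the push-push latch, a black housing 24 (x) x 32 (y) mm inside the box front, its top 62 mm above the bench. Each press down to its end and letting go changes its state (shut to released, lowered to latched); a short press changes nothing. The end lies 6 to 12.5 mm below the pad's latched height, box to box; until then the push is 3 to 5 N, there it stops hard
There are look-alikes about, which are no part of the job. Leave any green or turquoise look-alike of the part that bears red_spool_mid alone.

How it is judged:
By the outcome, as a careful person would: the job done as asked, in the order asked, and still so for the second after the job is handed in, with the robot touching nothing.
It also fails if it takes over 72 s, if anything falls off the work surface, if the arm or the gripper's body presses on something with over 40 N, if the wrist force passes 120 N, or if a joint passes its speed limit or range.

### The arm

A 6-joint arm with a two-finger parallel gripper is mounted at the origin on the work surface. World frame = base frame: x ahead of the robot, y to its left, z up, the work surface at z = 0. Lengths are in m, angles in rad, forces in N, time in s.
With the tool pointing down it reaches from about 0.3 to 0.85 m from the base axis. Payload 5.4 kg.
Tool frame: the origin (TCP) lies midway between the tips of the shut fingers; the grasp point (between the pads) lies 19 mm behind it; z points along the fingers, y is the line along which they close (so a half turn about z gives the same grasp; the last joint's range is limited). The gripper opens to 85 mm and grips with 20 to 120 N. Pads are 22 mm wide; open, the fingers measure 114 mm over their backs; the gripper's body (76 mm by 85 mm) begins 54 mm behind the grasp point. The pads swing forward as they close: fully open they stand 13 mm farther back than shut.
Start: joints at [-1.554, 0.158, 1.597, -0, 1.386, -0.21], TCP at [0.129, -0.56, 0.21] pointing down, gripper open.
Joint ranges: [-2.91, 2.91], [-0.94, 2.29], [0.18, 2.7], [-1.29, 4.43], [0.17, 2.64], [-3, 3]. Speed limits (rad/s): [2.57, 2.57, 3.14, 3.14, 3.14, 3.14].

### API

Orientations are given as a rotation vector (axis times angle).
In Python, from cell import env, viewer gives the robot as it stands.
- The arm moves only by the shell command python3 -m jog 'ROWS' [OPENING] [FORCE]. ROWS is JSON, a list that holds one entry, the list of rows, each a list of 6 numbers: the shift along the tool's x, y, z in units of 40 mm (1.0 is 40 mm), then the turn, a rotation vector about the tool's x, y, z in degrees. A call has exactly 10 rows; each row is the pose to reach, as a shift and turn from the pose commanded when the call began, along the tool's axes at that moment; what a row does not reach only later rows make up. A row lasts 1/10 s, in which the tool goes at most 50 mm and 8.59 degrees, less where a joint would pass 70% of its speed; a pose out of reach is approached as far as the arm can. A call with a gripper value outside its range is refused whole. OPENING is the finger opening in mm, from 0 to 85.4, set as the call begins (- or left out, the last holds). The fingers move at their own pace and stop on an object; FORCE is the grip in N (left out, the last holds). Time passes only in rows, so rows that repeat a pose let the fingers close, or fill a call up. It gives the time, the measured TCP pose, the force, the opening and the grip force at its end, in the units of the state.
- env.read_state(): the state, without advancing time (a new reading comes with each control period).
- viewer.capture(name): name is "scene" or "top"; returns the picture (420x560x3 uint8, red, green, blue); there is no depth.
- viewer.calibration(name): a dict with "fovy" (degrees; the focal length in pixels is half the picture's height over the tangent of half this angle, whatever the lens; pixels are square), "cx", "cy" (the principal point, pixels), "dist" ([k1, k2, p1, p2, k3] as OpenCV has them; the pictures are not rectified), "R" (3x3) and "t" (3): a world point X has camera coordinates R X + t. Camera axes: x right, y down, z forward; pixel columns grow to the right and rows downward; lengths in m; the calibration is good to about 2 mm. A picture is of the moment at which its call begins. calibration takes no time and is no camera call.
- env.close_job(): hands the job in; it is judged then, once.
Trained networks look in the newest picture that a camera, given by its name, has taken for a name from the list of things; names that differ only in an ending like _2 or _b are one class to them, and where a whole thing is asked for, a point or a joint stands for the part that bears it (a point fixed in the world has none). Each returns a list of dicts, best first, with "confidence" (0 to 1); they miss things now and then, are a little off and sometimes report something else, mostly with a low value. They report only what shows in the picture. A call takes as long as a camera call. They do not tell look-alikes from the thing itself.
- viewer.regions_of(camera, target): "region" (420x560 bool, what is visible of it) and "location" ([column, row] in pixels, amid what is visible of it).
The state is a dict: "time_s": time; "q": joint angles; "qvel": joint speeds; "joint_efforts": joint torques, N m; "tool_pos": TCP position; "orientation": TCP orientation; "ft_force": force on the tool from outside, world axes, zero at the start; "torque": the same for the moment, N m; "grip_width": finger opening in m; "finger_force": force on a finger pad.
Only numpy, scipy, OpenCV 4.12 (cv2) and the standard library are available. Lean on these libraries where they do the work, as an engineer would, in place of code of your own. Each camera call takes 0.05 s, during which the arm holds its last target. There are 200 camera calls.

## Working session

There is one attempt and no reset: what is moved stays moved. The work goes in short steps, Python scripts to look and compute and a shell command to move; the robot and the scene stay as the last step left them, time stands still between calls to the robot, and variables do not carry over. Pictures are saved under pics/ and viewed, at most 10 in all, crops included, and the job is handed in when it is done.

```bash
ls; mkdir -p pics
cat > h.py <<'E'
import numpy as np, cv2
from cell import env, viewer
from scipy.spatial.transform import Rotation as Ro
def cal(n):
    c=viewer.calibration(n); f=210/np.tan(np.radians(c['fovy'])/2)
    return np.array([[f,0,c['cx']],[0,f,c['cy']],[0,0,1.]]),np.array(c['dist'],float),np.array(c['R']),np.array(c['t'])
def ray(n,px):
    K,d,R,t=cal(n); u=cv2.undistortPoints(np.array([[px]],float),K,d)[0,0]
    return -R.T@t, R.T@np.array([u[0],u[1],1.])
def onz(n,px,z):
    o,v=ray(n,px); return o+v*(z-o[2])/v[2]
def proj(n,X):
    K,d,R,t=cal(n); return cv2.projectPoints(np.array(X,float).reshape(-1,3),cv2.Rodrigues(R)[0],t,K,d)[0][:,0]
def tri(a,b):
    (o1,v1),(o2,v2)=ray('top',a),ray('scene',b)
    s=np.linalg.lstsq(np.c_[v1,-v2],o2-o1,rcond=None)[0]; p,q=o1+s[0]*v1,o2+s[1]*v2
    return (p+q)/2,np.linalg.norm(p-q)
def save(n,f,box=None,k=1):
    im=viewer.capture(n)
    if box: im=im[box[1]:box[3],box[0]:box[2]]
    cv2.imwrite('pics/'+f,cv2.resize(im[:,:,::-1],None,fx=k,fy=k,interpolation=cv2.INTER_CUBIC))
def totool(d):
    """world shift -> tool units of 40mm"""
    s=env.read_state(); return Ro.from_rotvec(s['orientation']).inv().apply(d)/0.04
E
python3 - <<'E'
from h import *
save('top','t0.png'); save('scene','s0.png')
for n in ('top','scene'):
    K,d,R,t=cal(n); print(n,-R.T@t,R.tolist(),K[0,0])
    for g in ('red_spool_mid','thread_box','press_pad','lid','latch','navy_spool','wax_tin','brush'):
        print(g,[(np.round(r['location']).tolist(),round(r['confidence'],2),int(r['region'].sum())) for r in viewer.regions_of(n,g)])
s=env.read_state(); print(s); print(Ro.from_rotvec(s['orientation']).as_matrix().round(3))
E
```

```text
pics
top [0.38277028 0.12496108 0.97643896] [[0.015352537987922658, -0.9993989826942642, 0.03108010564652491], [-0.9902348511374804, -0.019504578808227823, -0.13803807807357354], [0.13856131916975153, -0.028657368950819374, -0.9899391476422956]] 395.9073462742667
red_spool_mid [([261.0, 220.0], 0.78, 224), ([299.0, 223.0], 0.68, 226), ([221.0, 242.0], 0.61, 268), ([262.0, 253.0], 0.48, 221)]
thread_box [([392.0, 208.0], 0.88, 7401), ([261.0, 219.0], 0.51, 215)]
press_pad [([393.0, 212.0], 0.62, 6858)]
lid [([391.0, 215.0], 0.74, 6729)]
latch [([392.0, 214.0], 0.59, 7445)]
navy_spool [([259.0, 166.0], 0.52, 245)]
wax_tin [([196.0, 197.0], 0.97, 746), ([396.0, 210.0], 0.64, 6880)]
brush [([147.0, 250.0], 0.9, 1179)]
scene [1.20844846 0.16079195 0.84251066] [[-0.05134525235787505, 0.9985096165397844, -0.01849893883114135], [0.7297357066536748, 0.024865623350740558, -0.6832770296227149], [-0.6817986971936566, -0.048582367716603576, -0.7299248523321294]] 483.86843569393545
red_spool_mid [([300.0, 225.0], 0.95, 411), ([336.0, 206.0], 0.81, 448), ([256.0, 219.0], 0.73, 460), ([295.0, 199.0]
[... 337 characters left out ...]
205e-01,  1.59695111e+00,  2.87716774e-05,
        1.38620089e+00, -2.10081722e-01]), 'qvel': array([-0.00039751,  0.0009788 ,  0.00169781, -0.00019602, -0.00074327,
       -0.00159563]), 'joint_efforts': array([ 1.95839195e-03, -3.96008384e+01, -3.31697845e+01, -3.05469382e-05,
        6.04058605e-04,  1.41406835e-05]), 'tool_pos': array([ 0.12928158, -0.56028706,  0.21043311]), 'orientation': array([3.12135984e+00, 3.55444351e-01, 3.55058089e-05]), 'ft_force': array([ 0.65678274, -0.18677365,  0.01982666]), 'torque': array([-0.00238651,  0.020686  , -0.054244  ]), 'finger_force': 0.0, 'grip_width': 0.0853493597792929}
[[ 0.974  0.225  0.   ]
 [ 0.225 -0.974 -0.   ]
 [ 0.     0.    -1.   ]]
```

View pics/t0.png

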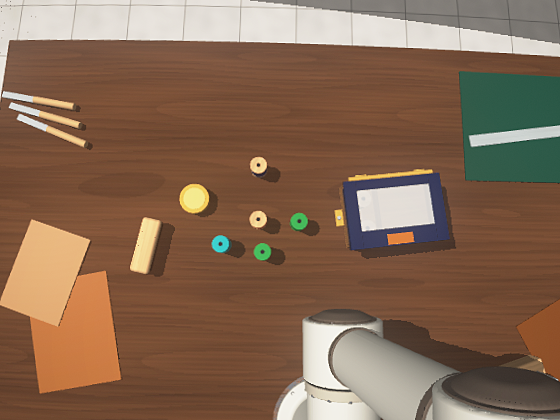

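View pics/s0.png

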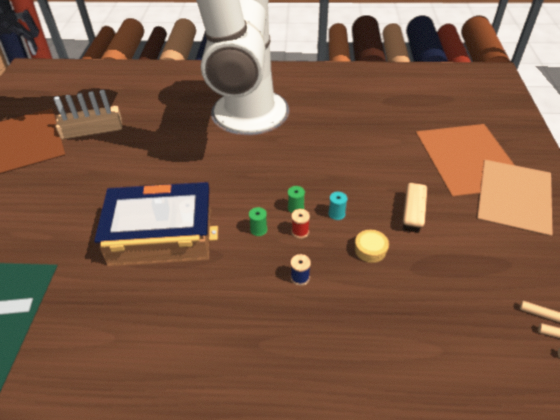

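Run:
```python
from h import *
from scipy.optimize import least_squares
im={n:viewer.capture(n) for n in('top','scene')}
hsv={n:cv2.cvtColor(im[n],cv2.COLOR_RGB2HSV) for n in im}
def blob(n,lo,hi,box):
    m=cv2.inRange(hsv[n],lo,hi); k=np.zeros_like(m); x0,y0,x1,y1=box; k[y0:y1,x0:x1]=m[y0:y1,x0:x1]
    c=max(cv2.findContours(k,0,1)[0],key=cv2.contourArea); return c
pt=blob('top',(3,150,150),(18,255,255),(375,225,430,250)); ps=blob('scene',(3,150,120),(18,255,255),(135,178,180,200))
cen=lambda c:(lambda m:np.array([m['m10']/m['m00'],m['m01']/m['m00']]))(cv2.moments(c))
a,b=cen(pt),cen(ps); P,e=tri(a,b); print('pad',a,b,P,e,onz('top',a,.086),onz('scene',b,.086))
# lid corners in top
bl=blob('top',(105,60,30),(135,255,140),(335,165,460,260)); h=cv2.convexHull(bl)
q=cv2.approxPolyDP(h,6,True)[:,0]; print('lid top',q.tolist(),[onz('top',p,.086)[:2].round(3).tolist() for p in q])
bl=blob('scene',(105,60,20),(135,255,140),(90,175,215,250)); q=cv2.approxPolyDP(cv2.convexHull(bl),5,True)[:,0]; print('lid scene',q.tolist(),[onz('scene',p,.086)[:2].round(3).tolist() for p in q])
for nm,T,S in (('red',(258,219),(300,216)),('greenR',(299,221.5),(257.5,213)),('green2',(262,252),(296,192)),('turq',(220.5,244),(338,198)),('navy',(258.5,165),(300.5,263))):
    print(nm,onz('top',T,.055).round(3),onz('scene',S,.055).round(3),tri(T,S)[0].round(3))
A=cv2.resize(im['top'][195:275,200:330],None,fx=3,fy=3,interpolation=2); B=cv2.resize(im['scene'][180:260,235:365],None,fx=3,fy=3,interpolation=2)
C=cv2.resize(im['top'][160:265,330:460],None,fx=3,fy=3,interpolation=2)
D=cv2.resize(im['scene'][170:275,90:220],None,fx=3,fy=3,interpolation=2)
cv2.imwrite('pics/crop1.png',np.vstack([np.hstack([A,B]),np.hstack([C,D])])[:,:,::-1])
```

```text
pad [400.25641026 237.67252747] [156.72858617 188.55624355] [ 0.43463796 -0.16674438  0.08765149] 0.00040894887974666735 [ 0.4347116  -0.16707175  0.086     ] [ 0.43289778 -0.16768256  0.086     ]
lid top [[438, 173], [449, 238], [350, 249], [344, 182]] [[0.588, -0.262], [0.435, -0.282], [0.408, -0.051], [0.561, -0.038]]
lid scene [[207, 183], [205, 234], [95, 242], [107, 189]] [[0.411, -0.056], [0.564, -0.037], [0.594, -0.26], [0.438, -0.281]]
red [0.475 0.158 0.055] [0.478 0.158 0.055] [0.475 0.158 0.052]
greenR [0.471 0.063 0.055] [0.472 0.063 0.055] [0.471 0.063 0.054]
green2 [0.398 0.147 0.055] [0.402 0.147 0.055] [0.398 0.147 0.051]
turq [0.415 0.244 0.055] [0.419 0.244 0.055] [0.415 0.244 0.052]
navy [0.604 0.16  0.055] [0.608 0.162 0.055] [0.605 0.161 0.051]
```

View pics/crop1.png

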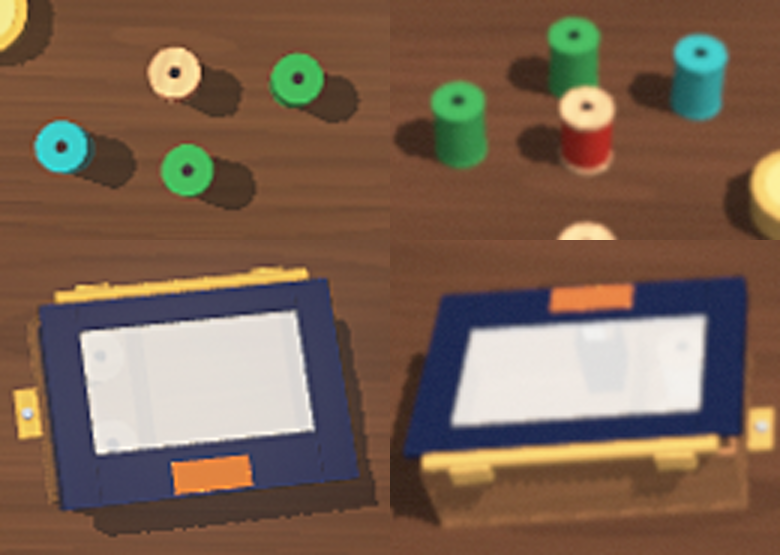

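The four spool look-alikes in the crop:

| Thing | Top pixel | Scene pixel |
|---|---|---|
| Pale-ended red spool | (258,219) | (300,225) |
| Green spool | (299,222) | (257,219) |
| Green spool | (262,252) | (295,199) |
| Turquoise spool | (220,244) | (338,206) |

Only the one at scene (300,225) has red thread and pale ends, so that is the target, at about (0.476, 0.158). The spool at scene (301,269) is navy. The box is shut. Its pad is at top (400,238), which puts it at (0.434, -0.167, 0.086), and the box yaw is about 6.7°.

```bash
cat >> h.py <<'E'
def go(p,yaw=None):
    s=env.read_state(); R=Ro.from_rotvec(s['orientation']); M=R.as_matrix()
    y=np.degrees(np.arctan2(M[1,0],M[0,0]))
    print('units',(R.inv().apply(np.array(p)-s['tool_pos'])/.04).round(3),'yaw',y.round(1),'turnz',None if yaw is None else round(y-yaw,1),'q',s['q'].round(2))
A=np.radians(6.7); BX=np.array([np.cos(A),np.sin(A),0]); BY=np.array([-np.sin(A),np.cos(A),0]); PAD=np.array([.434,-.167,.086]); C=PAD+.068*BX-[0,0,.086]
def box(x,y,z): return C+x*BX+y*BY+np.array([0,0,z])
E
python3 -c "
from h import *
go(PAD+[0,0,.024],6.7)"
```

```text
units [ 9.633 -7.866  2.511] yaw 13.0 turnz 6.3 q [-1.55  0.16  1.6   0.    1.39 -0.21]
```

```bash
python3 -m jog '[[[1,-0.8,0.2,0,0,6.3],[2,-1.6,0.4,0,0,6.3],[3,-2.5,0.6,0,0,6.3],[4,-3.3,0.9,0,0,6.3],[5,-4.1,1.2,0,0,6.3],[6,-4.9,1.5,0,0,6.3],[7,-5.7,1.8,0,0,6.3],[8,-6.5,2,0,0,6.3],[9,-7.3,2.2,0,0,6.3],[9.63,-7.87,2.5,0,0,6.3]]]' 0; python3 -c "
from h import *
go(PAD+[0,0,.004],6.7)"
```

```text
time_s: 2.0
tool_pos: [0.4311, -0.1719, 0.1132]
orientation: [3.134, 0.183, 0.004]
ft_force: [-0.2, -1.3, 0.5]
grip_width: -0.0002
finger_force: 0.0
units [ 0.086 -0.113  0.581] yaw 6.7 turnz -0.0 q [-0.64 -0.03  2.    0.    1.17  0.81]
```

```bash
python3 -m jog '[[[0,0,0,0,0,0],[0,0,0.1,0,0,0],[0,0,0.2,0,0,0],[0,0,0.3,0,0,0],[0,0,0.4,0,0,0],[0,0,0.5,0,0,0],[0,0,0.55,0,0,0],[0,0,0.6,0,0,0],[0,0,0.65,0,0,0],[0,0,0.65,0,0,0]]]'; python3 -c "
from h import *
s=env.read_state();print(s['tool_pos'],s['ft_force'])"
```

```text
time_s: 3.0
tool_pos: [0.4291, -0.173, 0.0863]
orientation: [-3.136, -0.183, 0.001]
ft_force: [0.2, 0.3, -0.8]
grip_width: -0.0002
finger_force: 0.0
[ 0.42914406 -0.17298754  0.08627735] [ 0.1679894   0.27507164 -0.84560487]
```

```bash
python3 -m jog '[[[0.14,-0.13,-0.05,0,0,0],[0.14,-0.13,0,0,0,0],[0.14,-0.13,0,0,0,0],[0.14,-0.13,0.03,0,0,0],[0.14,-0.13,0.06,0,0,0],[0.14,-0.13,0.08,0,0,0],[0.14,-0.13,0.1,0,0,0],[0.14,-0.13,0.1,0,0,0],[0.14,-0.13,0.1,0,0,0],[0.14,-0.13,0.1,0,0,0]]]'
```

```text
time_s: 4.0
tool_pos: [0.4343, -0.1673, 0.0826]
orientation: [3.136, 0.183, 0.0]
ft_force: [-0.5, -0.3, -0.4]
grip_width: -0.0
finger_force: 0.0
```

```bash
python3 -m jog '[[[0,0,0.02,0,0,0],[0,0,0.04,0,0,0],[0,0,0.06,0,0,0],[0,0,0.08,0,0,0],[0,0,0.08,0,0,0],[0,0,0.08,0,0,0],[0,0,0.08,0,0,0],[0,0,0.08,0,0,0],[0,0,0.08,0,0,0],[0,0,0.08,0,0,0]]]'
```

```text
time_s: 5.0
tool_pos: [0.4343, -0.1673, 0.0794]
orientation: [3.136, 0.183, 0.0]
ft_force: [0.3, 0.8, -0.2]
grip_width: 0.0001
finger_force: 0.0
```

Run:
```python
from h import *
a=viewer.capture('top');b=viewer.capture('scene')
c=np.vstack([np.hstack([cv2.resize(a[160:280,330:480],None,fx=2.6,fy=2.6,interpolation=2),cv2.resize(b[140:260,90:240],None,fx=2.6,fy=2.6,interpolation=2)])])
cv2.imwrite('pics/c2.png',c[:,:,::-1])
```

```text
(no output)
```

View pics/c2.png

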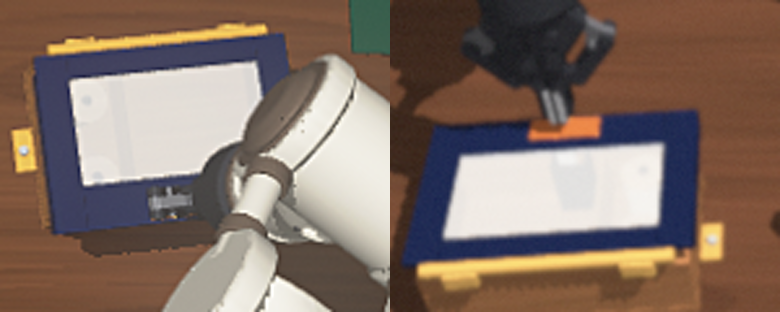

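Run:
```python
from h import *
s=env.read_state();p=s['tool_pos'];print(p,s['ft_force'],[proj(n,[p,PAD,p+[0,0,.03]]).round(1).tolist() for n in('top','scene')])
print(onz('scene',(154,187.5),p[2]),onz('scene',(154,187.5),.09))
```

```text
[ 0.43425744 -0.16729251  0.07936088] [-0.69974706  0.40857988  0.52905978] [[[399.4, 238.0], [400.2, 238.0], [403.7, 237.3]], [[157.4, 191.1], [156.9, 188.9], [154.7, 181.4]]]
[ 0.4228349  -0.17762819  0.07936088] [ 0.43378719 -0.17291025  0.09      ]
```

```bash
python3 -m jog '[[[0,0,0.02,0,0,0],[0,0,0.04,0,0,0],[0,0,0.06,0,0,0],[0,0,0.06,0,0,0],[0,0,0.06,0,0,0],[0,0,0.06,0,0,0],[0,0,0.06,0,0,0],[0,0,0.06,0,0,0],[0,0,0.06,0,0,0],[0,0,0.06,0,0,0]]]'
python3 - <<'E'
from h import *
s=env.read_state();print(s['ft_force'],s['joint_efforts'])
b=viewer.capture('scene');cv2.imwrite('pics/c3.png',cv2.resize(b[150:250,95:220],None,fx=6,fy=6,interpolation=2)[:,:,::-1])
E
```

```text
time_s: 6.1
tool_pos: [0.4343, -0.1673, 0.077]
orientation: [-3.136, -0.183, -0.0]
ft_force: [0.9, 0.1, 0.8]
grip_width: 0.0
finger_force: 0.0
[0.92610955 0.12342498 0.77596401] [-2.32754264e-04 -3.01466668e+01 -2.90666574e+01  4.84290581e-05
  3.12028787e-04  8.05570352e-06]
```

View pics/c3.png

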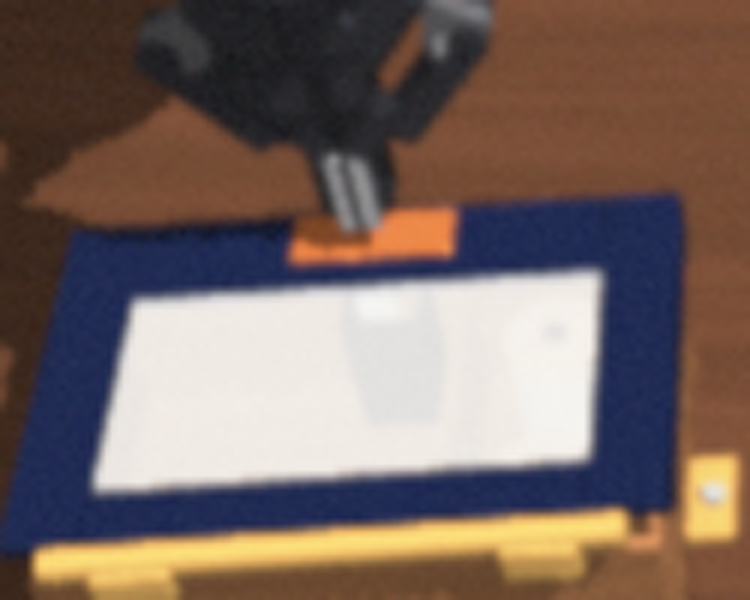

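```bash
python3 -m jog '[[[0,0,0.02,0,0,0],[0,0,0.04,0,0,0],[0,0,0.06,0,0,0],[0,0,0.08,0,0,0],[0,0,0.1,0,0,0],[0,0,0.1,0,0,0],[0,0,0.1,0,0,0],[0,0,0.1,0,0,0],[0,0,0.1,0,0,0],[0,0,0.1,0,0,0]]]'
python3 - <<'E'
from h import *
s=env.read_state();print(s['ft_force'],s['joint_efforts'])
E
```

```text
time_s: 7.15
tool_pos: [0.4343, -0.1673, 0.073]
orientation: [3.136, 0.183, 0.0]
ft_force: [-0.1, 0.5, 0.1]
grip_width: -0.0002
finger_force: 0.0
[-0.12173192  0.50638283  0.09210178] [-1.87848098e-03 -3.02405405e+01 -2.88991374e+01 -2.78312555e-04
  6.59852367e-05 -3.60213619e-06]
```

```bash
python3 -m jog '[[[0,0,0.02,0,0,0],[0,0,0.04,0,0,0],[0,0,0.06,0,0,0],[0,0,0.08,0,0,0],[0,0,0.1,0,0,0],[0,0,0.12,0,0,0],[0,0,0.12,0,0,0],[0,0,0.12,0,0,0],[0,0,0.12,0,0,0],[0,0,0.12,0,0,0]]]'
python3 - <<'E'
from h import *
s=env.read_state();print(s['ft_force'],s['joint_efforts'][1:3])
E
```

```text
time_s: 8.15
tool_pos: [0.4343, -0.1673, 0.0682]
orientation: [3.136, 0.183, 0.0]
ft_force: [-0.5, -0.2, 0.9]
grip_width: 0.0003
finger_force: 0.0
[-0.51117846 -0.18103358  0.89902299] [-30.35497427 -28.68792236]
```

Run:
```python
from h import *
s=env.read_state();print(s['ft_force'],proj('scene',[s['tool_pos']]))
b=viewer.capture('scene');a=viewer.capture('top')
cv2.imwrite('pics/c4.png',np.hstack([cv2.resize(b[150:250,125:190],None,fx=6,fy=6,interpolation=2),cv2.resize(a[180:280,360:425],None,fx=6,fy=6,interpolation=2)])[:,:,::-1])
```

```text
[-0.51117846 -0.18103358  0.89902299] [[158.32738728 194.59429753]]
```

View pics/c4.png

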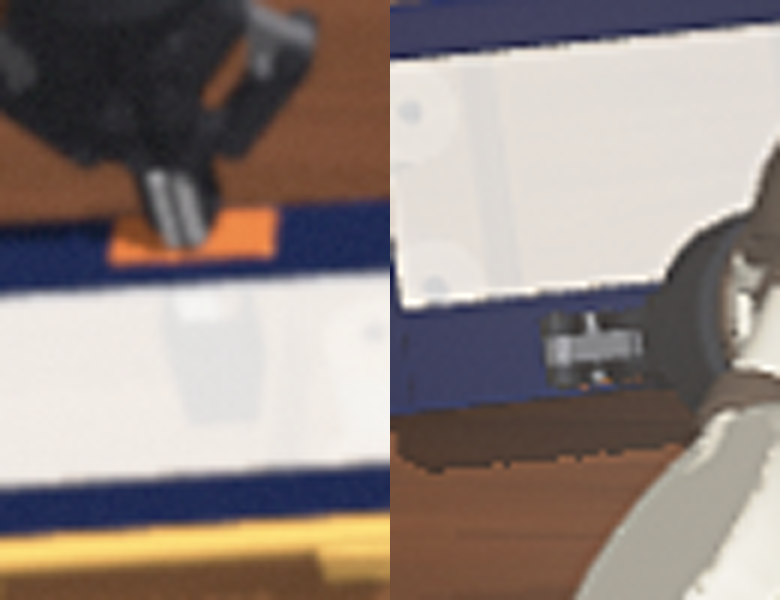

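Run:
```python
from h import *
b=viewer.capture('scene'); o=cv2.imread('pics/s0.png')[:,:,::-1]
for im in (o,b):
    h=cv2.cvtColor(np.ascontiguousarray(im),cv2.COLOR_RGB2HSV)
    m=cv2.inRange(h,(105,60,20),(135,255,140)); k=np.zeros_like(m);k[175:250,90:215]=m[175:250,90:215]
    c=max(cv2.findContours(k,0,1)[0],key=cv2.contourArea);print(cv2.approxPolyDP(cv2.convexHull(c),4,True)[:,0].tolist())
    r=cv2.cvtColor(np.ascontiguousarray(im),cv2.COLOR_RGB2GRAY)
    print(r[175:192,195].tolist())
s=env.read_state();print(s)
```

```text
[[207, 183], [205, 234], [95, 242], [107, 189]]
[89, 88, 86, 86, 82, 81, 79, 68, 54, 40, 39, 40, 44, 41, 44, 42, 43]
[[207, 183], [205, 234], [95, 242], [107, 188]]
[89, 92, 88, 88, 86, 85, 81, 73, 56, 45, 40, 42, 42, 40, 44, 46, 43]
{'time_s': 8.3, 'q': array([-6.28301998e-01,  4.09496135e-02,  2.02567687e+00,  1.48946653e-05,
        1.07491862e+00,  8.25645414e-01]), 'qvel': array([-0.00021661,  0.00111355,  0.00081807,  0.00041552,  0.00064083,
       -0.00049609]), 'joint_efforts': array([-4.36521686e-04, -3.03668010e+01, -2.86958259e+01, -5.62256093e-05,
        2.85745900e-04,  1.78330811e-06]), 'tool_pos': array([ 0.4342559 , -0.16728636,  0.06816497]), 'orientation': array([3.13621306e+00, 1.83429164e-01, 7.08115495e-05]), 'ft_force': array([-0.45001938,  0.1205377 , -0.30528782]), 'torque': array([0.04147355, 0.04117738, 0.00880161]), 'finger_force': 0.0, 'grip_width': -2.5324274859357137e-05}
```

```bash
python3 -m jog '[[[0,0,0.02,0,0,0],[0,0,0.04,0,0,0],[0,0,0.06,0,0,0],[0,0,0.08,0,0,0],[0,0,0.1,0,0,0],[0,0,0.12,0,0,0],[0,0,0.12,0,0,0],[0,0,0.12,0,0,0],[0,0,0.12,0,0,0],[0,0,0.12,0,0,0]]]'
```

```text
time_s: 9.3
tool_pos: [0.4341, -0.1673, 0.0633]
orientation: [-3.136, -0.183, 0.0]
ft_force: [-1.8, 0.7, 3.6]
grip_width: -0.0001
finger_force: 1.6
```

```bash
python3 -m jog '[[[0,0,0.01,0,0,0],[0,0,0.02,0,0,0],[0,0,0.03,0,0,0],[0,0,0.04,0,0,0],[0,0,0.04,0,0,0],[0,0,0.04,0,0,0],[0,0,0.04,0,0,0],[0,0,0.04,0,0,0],[0,0,0.04,0,0,0],[0,0,0.04,0,0,0]]]'
```

```text
time_s: 10.3
tool_pos: [0.4342, -0.1673, 0.0617]
orientation: [-3.136, -0.183, 0.0]
ft_force: [-3.1, -0.3, 3.1]
grip_width: 0.0002
finger_force: 1.6
```

```bash
python3 -m jog '[[[0,0,0.01,0,0,0],[0,0,0.02,0,0,0],[0,0,0.03,0,0,0],[0,0,0.04,0,0,0],[0,0,0.04,0,0,0],[0,0,0.04,0,0,0],[0,0,0.04,0,0,0],[0,0,0.04,0,0,0],[0,0,0.04,0,0,0],[0,0,0.04,0,0,0]]]'
```

```text
time_s: 11.3
tool_pos: [0.4343, -0.1673, 0.0602]
orientation: [3.136, 0.183, 0.0]
ft_force: [-1.9, 0.2, 4.0]
grip_width: 0.0001
finger_force: 1.6
```

```bash
python3 -m jog '[[[0,0,0.01,0,0,0],[0,0,0.02,0,0,0],[0,0,0.03,0,0,0],[0,0,0.04,0,0,0],[0,0,0.04,0,0,0],[0,0,0.04,0,0,0],[0,0,0.04,0,0,0],[0,0,0.04,0,0,0],[0,0,0.04,0,0,0],[0,0,0.04,0,0,0]]]'
```

```text
time_s: 12.3
tool_pos: [0.4343, -0.1673, 0.0586]
orientation: [3.136, 0.183, 0.0]
ft_force: [-3.8, -0.5, 4.9]
grip_width: -0.0003
finger_force: 2.5
```

```bash
python3 -m jog '[[[0,0,0.01,0,0,0],[0,0,0.02,0,0,0],[0,0,0.03,0,0,0],[0,0,0.03,0,0,0],[0,0,0.03,0,0,0],[0,0,0.03,0,0,0],[0,0,0.03,0,0,0],[0,0,0.03,0,0,0],[0,0,0.03,0,0,0],[0,0,0.03,0,0,0]]]'
```

```text
time_s: 13.3
tool_pos: [0.4343, -0.1674, 0.0581]
orientation: [3.136, 0.184, -0.0]
ft_force: [-4.9, 0.9, 10.8]
grip_width: 0.0002
finger_force: 5.7
```

```bash
python3 -m jog '[[[0,0,-0.3,0,0,0],[-0.3,0,-1,0,0,0],[-1,0,-1.8,0,0,0],[-1.5,0,-2.5,0,0,0],[-2,0,-3.5,0,0,0],[-2,0,-4,0,0,0],[-2,0,-4.5,0,0,0],[-2,0,-5,0,0,0],[-2,0,-5,0,0,0],[-2,0,-5,0,0,0]]]' 60; python3 -c "
from h import *
go([.476,.158,.12],45)"
```

```text
time_s: 14.3
tool_pos: [0.3551, -0.1766, 0.2572]
orientation: [3.136, 0.184, 0.002]
ft_force: [-0.5, 0.1, 0.2]
grip_width: 0.06
finger_force: 0.0
units [ 3.975 -7.957  3.429] yaw 6.7 turnz -38.3 q [-0.77 -0.37  1.99  0.    1.52  0.68]
```

```bash
python3 -m jog '[[[0.5,-1,0,0,0,-6],[1,-2,0.3,0,0,-12],[1.5,-3,0.7,0,0,-18],[2,-4,1.1,0,0,-24],[2.5,-5,1.5,0,0,-30],[3,-6,2,0,0,-36],[3.5,-7,2.5,0,0,-38.3],[3.97,-7.96,3,0,0,-38.3],[3.97,-7.96,3.4,0,0,-38.3],[3.97,-7.96,3.4,0,0,-38.3]]]'
python3 - <<'E'
from h import *
go([.476,.158,.08],45)
a=viewer.capture('top');b=viewer.capture('scene')
cv2.imwrite('pics/c5.png',np.hstack([a[130:280,200:470],b[100:250,80:350]]).repeat(1,0)[:,:,::-1])
p=env.read_state()['tool_pos'];print(p,[proj(n,[p,p+[0,0,.02],[.476,.158,.055]]).round(1).tolist() for n in('top','scene')])
E
python3 -c "
import cv2;i=cv2.imread('pics/c5.png');cv2.imwrite('pics/c5.png',cv2.resize(i,None,fx=1.48,fy=1.48,interpolation=2))"
```

```text
time_s: 15.3
tool_pos: [0.472, 0.159, 0.117]
orientation: [-2.899, -1.205, 0.013]
ft_force: [-0.9, -1.2, -0.4]
grip_width: 0.0599
finger_force: 0.0
units [0.059 0.094 0.924] yaw 45.1 turnz 0.1 q [0.08 0.06 1.9  0.   1.19 0.86]
[0.47442809 0.15790466 0.12038355] [[[257.2, 216.1], [256.9, 215.1], [258.2, 218.5]], [[300.4, 193.9], [300.6, 187.1], [300.0, 215.4]]]
```

View pics/c5.png

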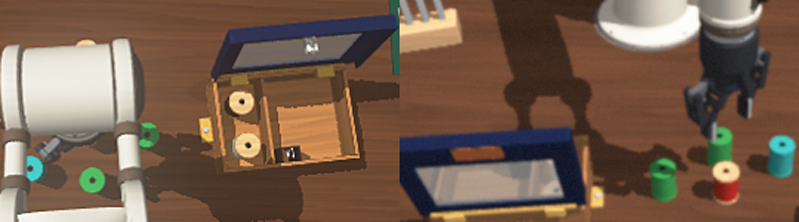

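```bash
python3 -m jog '[[[0.03,0.03,0.6,0,0,0],[0.03,0.03,1.2,0,0,0],[0.03,0.03,1.7,0,0,0],[0.03,0.03,2.1,0,0,0],[0.03,0.03,2.4,0,0,0],[0.03,0.03,2.6,0,0,0],[0.03,0.03,2.8,0,0,0],[0.03,0.03,2.9,0,0,0],[0.03,0.03,3,0,0,0],[0.03,0.03,3,0,0,0]]]'
```

```text
time_s: 16.4
tool_pos: [0.477, 0.1581, 0.0012]
orientation: [-2.902, -1.202, 0.0]
ft_force: [-0.5, -1.2, 0.0]
grip_width: 0.0599
finger_force: 0.0
```

```bash
python3 -m jog '[[[0,0,0.05,0,0,0],[0,0,0.1,0,0,0],[0,0,0.15,0,0,0],[0,0,0.2,0,0,0],[0,0,0.2,0,0,0],[0,0,0.2,0,0,0],[0,0,0.2,0,0,0],[0,0,0.2,0,0,0],[0,0,0.2,0,0,0],[0,0,0.2,0,0,0]]]'
python3 - <<'E'
from h import *
b=viewer.capture('scene')
cv2.imwrite('pics/c6.png',cv2.resize(b[140:260,230:370],None,fx=5,fy=5,interpolation=2)[:,:,::-1])
E
```

```text
time_s: 17.4
tool_pos: [0.4771, 0.1582, -0.0066]
orientation: [2.903, 1.202, 0.0]
ft_force: [-0.1, -0.5, -0.3]
grip_width: 0.0598
finger_force: 0.0
```

View pics/c6.png

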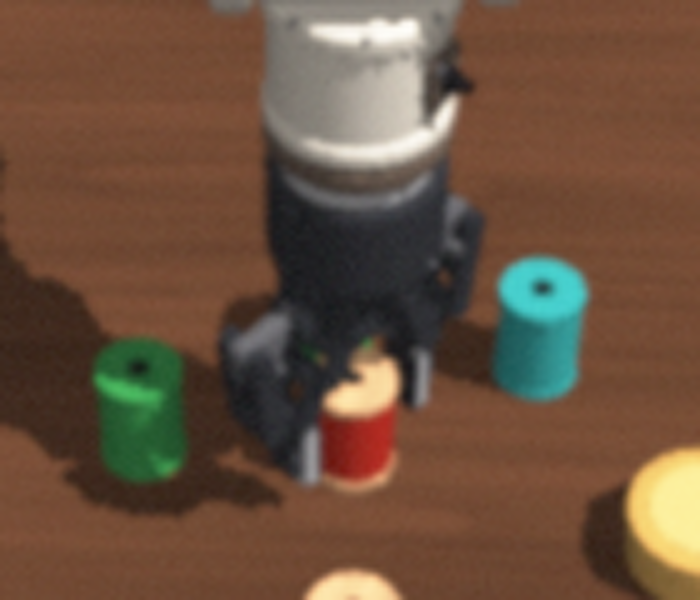

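The spool stands between the open fingers, with red at crop (358,440), and both green spools and the turquoise one are clear.

```bash
python3 -m jog '[[[0,0,0,0,0,0],[0,0,0,0,0,0],[0,0,0,0,0,0],[0,0,0,0,0,0],[0,0,0,0,0,0],[0,0,0,0,0,0],[0,0,-0.02,0,0,0],[0,0,-0.1,0,0,0],[0,0,-0.3,0,0,0],[0,0,-0.6,0,0,0]]]' 30 30; python3 -m jog '[[[0,0,-0.5,0,0,0],[0,0,-1,0,0,0],[0,0,-1.5,0,0,0],[0,0,-2,0,0,0],[0,0,-2.5,0,0,0],[0,0,-3,0,0,0],[0,0,-3.2,0,0,0],[0,0,-3.2,0,0,0],[0,0,-3.2,0,0,0],[0,0,-3.2,0,0,0]]]'
python3 - <<'E'
from h import *
for x,y in((10,-40),(0,-40),(13,-39.5)): 
    go(box(x/1e3,y/1e3,.15),6.7)
# spool held
for n in('top','scene'):
    print([(np.round(r['location']).tolist(),round(r['confidence'],2),r['region'].sum()) for r in viewer.regions_of(n,'red_spool_mid')])
print(env.read_state()['tool_pos'],C, proj('scene',[env.read_state()['tool_pos']]))
# box interior check in top: save crop, latch
print([(r['location'],r['confidence'],r['region'].sum()) for r in viewer.regions_of('top','latch')],proj('top',[box(-.055,0,.062),box(-.075,-.11,.065),box(-.075,.11,.065),box(.075,-.11,.065)]))
a=viewer.capture('top');b=viewer.capture('scene')
cv2.imwrite('pics/c7.png',np.hstack([cv2.resize(a[140:260,330:470],None,fx=2.8,fy=2.8,interpolation=2),cv2.resize(b[110:230,230:370],None,fx=2.8,fy=2.8,interpolation=2)])[:,:,::-1])
E
```

```text
time_s: 18.45
tool_pos: [0.4766, 0.158, 0.0176]
orientation: [-2.902, -1.202, 0.002]
ft_force: [0.3, 0.1, -0.1]
grip_width: 0.0383
finger_force: 30.1
time_s: 19.45
tool_pos: [0.4762, 0.158, 0.1441]
orientation: [-2.902, -1.202, 0.003]
ft_force: [-0.4, -0.9, -1.1]
grip_width: 0.0384
finger_force: 30.1
units [-5.58   6.994 -0.148] yaw 45.0 turnz 38.3 q [ 0.08  0.03  1.87 -0.    1.24  0.86]
units [-5.776  6.839 -0.147] yaw 45.0 turnz 38.3 q [ 0.08  0.03  1.87 -0.    1.24  0.86]
units [-5.514  7.031 -0.148] yaw 45.0 turnz 38.3 q [ 0.08  0.03  1.87 -0.    1.24  0.86]
[([262.0, 252.0], 0.64, np.int64(249)), ([300.0, 224.0], 0.61, np.int64(183)), ([224.0, 242.0], 0.59, np.int64(145))]
[([337.0, 203.0], 0.75, np.int64(423)), ([257.0, 219.0], 0.61, np.int64(439)), ([300.0, 225.0], 0.56, np.int64(390))]
[0.47635446 0.15806082 0.14425049] [ 0.5015356  -0.15906639  0.        ] [[300.64479353 186.37256526]]
[([395.1, 195.9], 0.61, np.int64(9992))] [[396.1943904  233.00022396]
 [443.07699924 236.57656685]
 [351.36656147 246.36212638]
 [433.54694103 174.34253406]]
```

View pics/c7.png

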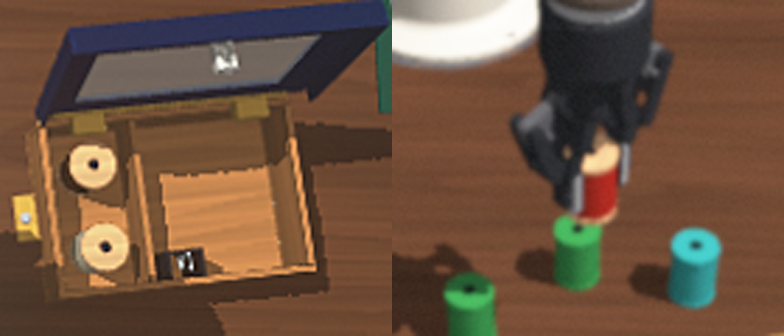

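```bash
python3 -m jog '[[[-0.7,0.87,0,0,0,5],[-1.4,1.74,0,0,0,10],[-2.1,2.6,0,0,0,15],[-2.8,3.5,0,0,0,20],[-3.5,4.35,0,0,0,25],[-4.2,5.2,0,0,0,30],[-4.9,6.1,0,0,0,35],[-5.4,6.7,0,0,0,38.3],[-5.62,6.96,0,0,0,38.3],[-5.62,6.96,0,0,0,38.3]]]'; python3 -c "
from h import *
go(box(.008,-.04,.001),6.7)"
```

```text
time_s: 20.7
tool_pos: [0.5149, -0.1989, 0.1451]
orientation: [-3.136, -0.182, 0.0]
ft_force: [0.9, 0.2, -0.3]
grip_width: 0.0384
finger_force: 30.2
units [-0.015 -0.026  3.603] yaw 6.6 turnz -0.1 q [-0.59  0.16  1.73  0.    1.25  0.87]
```

Down to 3.3 first, then the last few mm gently, checking the force.

```bash
python3 -m jog '[[[0,0,0.5,0,0,0],[0,0,1,0,0,0],[0,0,1.5,0,0,0],[0,0,2,0,0,0],[0,0,2.4,0,0,0],[0,0,2.7,0,0,0],[0,0,2.95,0,0,0],[0,0,3.15,0,0,0],[0,0,3.3,0,0,0],[0,0,3.3,0,0,0]]]'; python3 -m jog '[[[0,0,0.05,0,0,0],[0,0,0.1,0,0,0],[0,0,0.15,0,0,0],[0,0,0.2,0,0,0],[0,0,0.23,0,0,0],[0,0,0.25,0,0,0],[0,0,0.25,0,0,0],[0,0,0.25,0,0,0],[0,0,0.25,0,0,0],[0,0,0.25,0,0,0]]]'
```

```text
time_s: 21.7
tool_pos: [0.5146, -0.1973, 0.0127]
orientation: [-3.136, -0.184, 0.001]
ft_force: [0.2, -0.6, -0.9]
grip_width: 0.0384
finger_force: 30.2
time_s: 22.7
tool_pos: [0.515, -0.1977, 0.0034]
orientation: [3.136, 0.183, 0.0]
ft_force: [-0.1, 0.2, -1.3]
grip_width: 0.0383
finger_force: 30.2
```

```bash
python3 -m jog '[[[0,0,0.02,0,0,0],[0,0,0.04,0,0,0],[0,0,0.06,0,0,0],[0,0,0.08,0,0,0],[0,0,0.08,0,0,0],[0,0,0.08,0,0,0],[0,0,0.08,0,0,0],[0,0,0.08,0,0,0],[0,0,0.08,0,0,0],[0,0,0.08,0,0,0]]]'
```

```text
time_s: 23.7
tool_pos: [0.515, -0.1977, 0.0002]
orientation: [3.136, 0.183, 0.0]
ft_force: [-0.1, -0.1, -1.7]
grip_width: 0.0378
finger_force: 30.2
```

```bash
python3 -m jog '[[[0,0,0.01,0,0,0],[0,0,0.02,0,0,0],[0,0,0.03,0,0,0],[0,0,0.03,0,0,0],[0,0,0.03,0,0,0],[0,0,0.03,0,0,0],[0,0,0.03,0,0,0],[0,0,0.03,0,0,0],[0,0,0.03,0,0,0],[0,0,0.03,0,0,0]]]'
```

```text
time_s: 24.7
tool_pos: [0.5151, -0.1976, -0.0007]
orientation: [-3.136, -0.184, -0.0]
ft_force: [-2.0, 2.3, 5.1]
grip_width: 0.0381
finger_force: 29.8
```

Floor contact. Open, then rise slowly.

```bash
python3 -m jog '[[[0,0,0,0,0,0],[0,0,0,0,0,0],[0,0,0,0,0,0],[0,0,0,0,0,0],[0,0,0,0,0,0],[0,0,-0.1,0,0,0],[0,0,-0.3,0,0,0],[0,0,-0.6,0,0,0],[0,0,-1,0,0,0],[0,0,-1.4,0,0,0]]]' 60; python3 -m jog '[[[-0.3,0,-0.8,0,0,0],[-0.7,0,-1.6,0,0,0],[-1.1,0,-2.4,0,0,0],[-1.5,0,-3.2,0,0,0],[-1.9,0,-4,0,0,0],[-2.2,0,-4.8,0,0,0],[-2.2,0,-5.4,0,0,0],[-2.2,0,-5.4,0,0,0],[-2.2,0,-5.4,0,0,0],[-2.2,0,-5.4,0,0,0]]]' 0
python3 - <<'E'
from h import *
a=viewer.capture('top');b=viewer.capture('scene')
cv2.imwrite('pics/c8.png',np.hstack([cv2.resize(a[140:260,330:470],None,fx=2.8,fy=2.8,interpolation=2),cv2.resize(b[130:250,80:220],None,fx=2.8,fy=2.8,interpolation=2)])[:,:,::-1])
go(box(.16,0,.27),6.7)
E
```

```text
time_s: 25.7
tool_pos: [0.5153, -0.1979, 0.0566]
orientation: [3.136, 0.183, 0.001]
ft_force: [0.1, -0.4, 0.2]
grip_width: 0.06
finger_force: 0.0
time_s: 26.7
tool_pos: [0.427, -0.2074, 0.2697]
orientation: [-3.135, -0.184, 0.002]
ft_force: [0.3, 0.6, 0.4]
grip_width: 0.0001
finger_force: 0.0
units [ 5.991 -0.981 -0.023] yaw 6.7 turnz 0.0 q [-0.71 -0.14  1.78  0.    1.5   0.75]
```

View pics/c8.png

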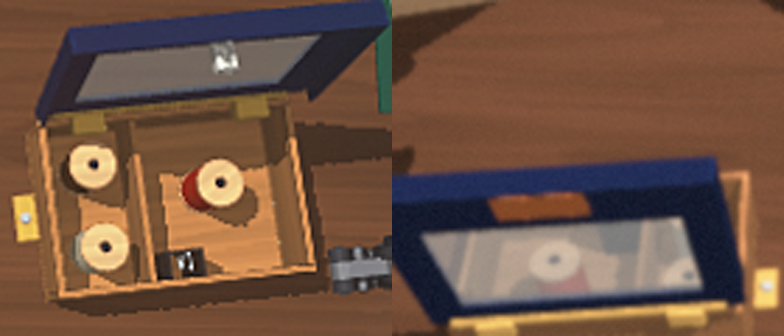

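```bash
python3 -m jog '[[[0.8,-0.1,0,0,0,0],[1.6,-0.2,0,0,0,0],[2.4,-0.4,0,0,0,0],[3.2,-0.5,0,0,0,0],[4,-0.7,0,0,0,0],[4.8,-0.85,0,0,0,0],[5.4,-0.98,0,0,0,0],[5.74,-0.98,0,0,0,0],[5.74,-0.98,0,0,0,0],[5.74,-0.98,0,0,0,0]]]'; python3 -c "
from h import *
go(box(.15,0,.19),6.7)"
```

```text
time_s: 27.8
tool_pos: [0.6504, -0.1421, 0.2697]
orientation: [-3.135, -0.184, 0.003]
ft_force: [-0.6, -0.6, 0.9]
grip_width: 0.0005
finger_force: 0.0
units [ 0.008 -0.011  1.992] yaw 6.7 turnz 0.0 q [-0.4   0.37  1.23 -0.    1.55  1.06]
```

```bash
python3 -m jog '[[[0,0,0.5,0,0,0],[0,0,1,0,0,0],[0,0,1.5,0,0,0],[0,0,2,0,0,0],[0,0,2,0,0,0],[-0.3,0,2,0,0,0],[-0.6,0,2,0,0,0],[-0.8,0,2,0,0,0],[-0.95,0,2,0,0,0],[-1,0,2,0,0,0]]]'
```

```text
time_s: 28.8
tool_pos: [0.6114, -0.1473, 0.1922]
orientation: [3.135, 0.183, 0.003]
ft_force: [1.4, -0.5, 1.7]
grip_width: -0.0
finger_force: 0.8
```

```bash
python3 -m jog '[[[-0.15,0,0,0,0,0],[-0.3,0,-0.05,0,0,0],[-0.5,0,-0.1,0,0,0],[-0.67,0,-0.1,0,0,0],[-0.83,0,-0.07,0,0,0],[-1,0,-0.05,0,0,0],[-1.17,0,-0.02,0,0,0],[-1.33,0,0.01,0,0,0],[-1.5,0,0.04,0,0,0],[-1.66,0,0.07,0,0,0]]]'
```

```text
time_s: 29.8
tool_pos: [0.5447, -0.1548, 0.1876]
orientation: [3.136, 0.183, -0.0]
ft_force: [2.4, -0.4, -0.4]
grip_width: 0.0003
finger_force: 1.1
```

```bash
python3 -m jog '[[[-0.18,0,0.07,0,0,0],[-0.36,0,0.14,0,0,0],[-0.54,0,0.23,0,0,0],[-0.71,0,0.34,0,0,0],[-0.9,0,0.45,0,0,0],[-1.06,0,0.58,0,0,0],[-1.22,0,0.71,0,0,0],[-1.37,0,0.85,0,0,0],[-1.5,0,1,0,0,0],[-1.62,0,1.15,0,0,0]]]'
```

```text
time_s: 30.8
tool_pos: [0.4804, -0.1622, 0.1416]
orientation: [-3.136, -0.183, 0.001]
ft_force: [-0.1, -0.6, 5.0]
grip_width: -0.0
finger_force: 1.6
```

```bash
python3 -m jog '[[[-0.1,0,0.14,0,0,0],[-0.19,0,0.28,0,0,0],[-0.28,0,0.43,0,0,0],[-0.35,0,0.58,0,0,0],[-0.42,0,0.73,0,0,0],[-0.49,0,0.88,0,0,0],[-0.54,0,1.02,0,0,0],[-0.58,0,1.15,0,0,0],[-0.61,0,1.27,0,0,0],[-0.63,0,1.37,0,0,0]]]'; python3 -c "
from h import *
go(box(-.066,0,.086),6.7)"
```

```text
time_s: 31.8
tool_pos: [0.4555, -0.1651, 0.0868]
orientation: [-3.136, -0.184, 0.001]
ft_force: [-1.7, -1.2, 4.1]
grip_width: 0.0001
finger_force: 1.7
units [-0.49  -0.015  0.019] yaw 6.7 turnz -0.0 q [-0.6   0.06  1.96 -0.    1.12  0.86]
```

```bash
python3 -m jog '[[[-0.1,0,0,0,0,0],[-0.2,0,0,0,0,0],[-0.3,0,0,0,0,0],[-0.4,0,0,0,0,0],[-0.49,-0.01,0,0,0,0],[-0.49,-0.01,0.1,0,0,0],[-0.49,-0.01,0.2,0,0,0],[-0.49,-0.01,0.3,0,0,0],[-0.49,-0.01,0.4,0,0,0],[-0.49,-0.01,0.4,0,0,0]]]'
```

```text
time_s: 32.8
tool_pos: [0.4359, -0.1667, 0.0704]
orientation: [-3.135, -0.183, 0.002]
ft_force: [-2.1, 0.1, 4.1]
grip_width: -0.0
finger_force: 1.4
```

Now the press: the stop lies near reported z = 0.058. Down to 0.060, then 1 mm at a time.

```bash
python3 -m jog '[[[0,0,0.05,0,0,0],[0,0,0.1,0,0,0],[0,0,0.15,0,0,0],[0,0,0.2,0,0,0],[0,0,0.22,0,0,0],[0,0,0.24,0,0,0],[0,0,0.25,0,0,0],[0,0,0.25,0,0,0],[0,0,0.25,0,0,0],[0,0,0.25,0,0,0]]]'
```

```text
time_s: 33.8
tool_pos: [0.4365, -0.1669, 0.0614]
orientation: [-3.136, -0.183, -0.0]
ft_force: [-3.2, 1.0, 2.8]
grip_width: 0.0002
finger_force: 1.6
```

```bash
python3 -m jog '[[[0,0,0.01,0,0,0],[0,0,0.02,0,0,0],[0,0,0.03,0,0,0],[0,0,0.03,0,0,0],[0,0,0.03,0,0,0],[0,0,0.03,0,0,0],[0,0,0.03,0,0,0],[0,0,0.03,0,0,0],[0,0,0.03,0,0,0],[0,0,0.03,0,0,0]]]'
```

```text
time_s: 34.8
tool_pos: [0.4364, -0.167, 0.0601]
orientation: [-3.136, -0.183, -0.0]
ft_force: [-2.7, 1.4, 3.2]
grip_width: -0.0
finger_force: 1.6
```

```bash
python3 -m jog '[[[0,0,0.01,0,0,0],[0,0,0.02,0,0,0],[0,0,0.03,0,0,0],[0,0,0.03,0,0,0],[0,0,0.03,0,0,0],[0,0,0.03,0,0,0],[0,0,0.03,0,0,0],[0,0,0.03,0,0,0],[0,0,0.03,0,0,0],[0,0,0.03,0,0,0]]]'
```

```text
time_s: 35.8
tool_pos: [0.4365, -0.167, 0.0589]
orientation: [-3.136, -0.183, -0.0]
ft_force: [-2.8, 1.7, 3.8]
grip_width: -0.0
finger_force: 1.7
```

```bash
python3 -m jog '[[[0,0,0.01,0,0,0],[0,0,0.02,0,0,0],[0,0,0.02,0,0,0],[0,0,0.02,0,0,0],[0,0,0.02,0,0,0],[0,0,0.02,0,0,0],[0,0,0.02,0,0,0],[0,0,0.02,0,0,0],[0,0,0.02,0,0,0],[0,0,0.02,0,0,0]]]'
```

```text
time_s: 36.8
tool_pos: [0.4365, -0.167, 0.0585]
orientation: [3.136, 0.184, -0.0]
ft_force: [-3.1, 1.2, 5.9]
grip_width: -0.0002
finger_force: 3.5
```

```bash
python3 -m jog '[[[0,0,0.01,0,0,0],[0,0,0.012,0,0,0],[0,0,0.012,0,0,0],[0,0,0.012,0,0,0],[0,0,0.012,0,0,0],[0,0,0.012,0,0,0],[0,0,0.012,0,0,0],[0,0,0.012,0,0,0],[0,0,0.012,0,0,0],[0,0,0.012,0,0,0]]]'
```

```text
time_s: 37.8
tool_pos: [0.4365, -0.1671, 0.0583]
orientation: [-3.136, -0.184, 0.0]
ft_force: [-5.0, 3.5, 9.1]
grip_width: 0.0001
finger_force: 4.8
```

Hard stop at the same depth (9 N). Let go straight up, then move clear and check the lid.

```bash
python3 -m jog '[[[0,0,-0.1,0,0,0],[0,0,-0.3,0,0,0],[0,0,-0.8,0,0,0],[-0.5,0,-1.6,0,0,0],[-1,0,-2.5,0,0,0],[-1.5,0,-3.4,0,0,0],[-2,0,-4,0,0,0],[-2.5,0,-4.3,0,0,0],[-2.8,0,-4.3,0,0,0],[-3,0,-4.3,0,0,0]]]'; python3 -m jog '[[[0,1,0,0,0,0],[0,2,0,0,0,0],[0,3,0,0,0,0],[0,4,0,0,0,0],[0,5,0,0,0,0],[0,5,0,0,0,0],[0,5,0,0,0,0],[0,5,0,0,0,0],[0,5,0,0,0,0],[0,5,0,0,0,0]]]'
python3 - <<'E'
from h import *
for n,bx,old in (('scene',(90,175,215,250),'s0'),('top',(335,165,460,260),'t0')):
  o=cv2.imread(f'pics/{old}.png')[:,:,::-1]; b=viewer.capture(n)
  for im in (o,b):
    h=cv2.cvtColor(np.ascontiguousarray(im),cv2.COLOR_RGB2HSV)
    m=cv2.inRange(h,(105,60,20),(135,255,140)); k=np.zeros_like(m);x0,y0,x1,y1=bx;k[y0:y1,x0:x1]=m[y0:y1,x0:x1]
    c=max(cv2.findContours(k,0,1)[0],key=cv2.contourArea);print(n,cv2.approxPolyDP(cv2.convexHull(c),5,True)[:,0].tolist())
  if n=='scene': a,q=o,b
  cv2.imwrite(f'pics/f_{n}.png',b[:,:,::-1])
# red/pale spool seen through window; other objects
for n in('top','scene'):
  for g in('navy_spool','wax_tin','brush'): print(n,g,[(np.round(r['location']).tolist(),round(r['confidence'],2)) for r in viewer.regions_of(n,g)][:1])
s=env.read_state();print(s['time_s'],s['tool_pos'],s['ft_force'])
E
```

```text
time_s: 38.8
tool_pos: [0.3169, -0.1816, 0.2305]
orientation: [3.134, 0.182, 0.002]
ft_force: [-0.8, -0.5, -0.2]
grip_width: 0.0004
finger_force: 0.0
time_s: 39.8
tool_pos: [0.3408, -0.3789, 0.23]
orientation: [3.136, 0.185, 0.001]
ft_force: [-0.1, -0.8, -0.2]
grip_width: -0.0
finger_force: 0.0
scene [[207, 183], [205, 234], [95, 242], [107, 189]]
scene [[207, 183], [205, 234], [95, 242], [107, 189]]
top [[438, 173], [449, 238], [350, 249], [344, 182]]
top [[438, 173], [449, 238], [351, 249], [344, 182]]
top navy_spool [([259.0, 165.0], 0.68)]
top wax_tin [([195.0, 201.0], 0.83)]
top brush [([149.0, 247.0], 0.62)]
scene navy_spool [([300.0, 269.0], 0.94)]
scene wax_tin [([370.0, 246.0], 0.91)]
scene brush [([414.0, 207.0], 0.89)]
40.2 [ 0.34057589 -0.37961271  0.2296678 ] [ 0.68708386  0.50511694 -0.73071036]
```

The lid is back at its latched outline two seconds after letting go, and the other things are unmoved.

```bash
python3 -c "
from cell import env
print(env.close_job())"
```

```text
the job is handed in; nothing more can be done
None
```

The red spool stands upright in the empty bay, the lid is latched shut again (highest lid push I read was about 12 N), the navy spool, tin and brush are where they were, and the job was handed in at about 40 s.

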